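Lay a carton on the parcel scale and pack the hand stamp

ROBOT

A 6-joint arm with a two-finger parallel gripper is mounted at the origin on the work surface. World frame = base frame: x ahead of the robot, y to its left, z up, the work surface at z = 0. Lengths are in m, angles in rad, forces in N, time in s.
With the tool pointing down it reaches from about 0.375 to 0.9 m from the base axis. Payload 3.1 kg.
Tool frame: the origin (TCP) lies midway between the tips of the shut fingers; the grasp point (between the pads) lies 19 mm behind it; z points along the fingers, x is the direction in which the jaws open and shut, and the axes are right-handed (so a half turn about z gives the same grasp; the last joint's range is limited). The gripper opens to 85 mm and grips with 20 to 120 N. Pads are 22 mm wide; open, the fingers measure 114 mm over their backs; the gripper's body (76 mm by 85 mm) begins 54 mm behind the grasp point. The pads swing forward as they close: fully open they stand 13 mm farther back than shut.
Start: joints at [-1.518, 0.527, 1.433, -0, 1.181, -0.178], TCP at [0.143, -0.608, 0.231] pointing down, gripper open.
Joint ranges: [-3.08, 3.08], [-0.75, 2.2], [0.22, 2.44], [-1.43, 4.57], [0, 2.65], [-2.85, 2.85]. Speed limits (rad/s): [2.79, 2.79, 3.14, 3.14, 3.14, 3.14].

INTERFACE

Orientations are given as a unit quaternion [x, y, z, w].
In Python, from station import * gives the robot as it stands.
- The arm moves only by the tool servo_tool, never from a script. Its argument "targets" is a list of rows, each a list of 6 numbers: the shift along the tool's x, y, z in mm, then the turn, a rotation vector about the tool's x, y, z in degrees. A call has 1 to 10 rows; each row is the pose to reach, as a shift and turn from the pose commanded when the call began, along the tool's axes at that moment; what a row does not reach only later rows make up. A row lasts 1/8 s, in which the tool goes at most 62.5 mm and 10.7 degrees, less where a joint would pass 70% of its speed; a pose out of reach is approached as far as the arm can. A call with a gripper value outside its range is refused whole. "gripper" is the finger opening in mm, from 0 to 85.4, set as the call begins (left out, the last holds). The fingers move at their own pace and stop on an object; "newtons" is the grip in N (left out, the last holds). Time passes only in rows, so rows that repeat a pose let the fingers close. It gives the time, the measured TCP pose, the force and the opening at its end, in the units of the state.
- sense(): the state, without advancing time (a new reading comes with each control period).
- snapshot(name): name is "side" or "top" or "wrist"; returns a dict with "color" (400x640x3 uint8, red, green, blue), "vfov" (degrees; the focal length in pixels is half the picture's height over the tangent of half this angle, whatever the lens; pixels are square), "cx", "cy" (the principal point, pixels), "R" (3x3) and "t" (3): a world point X has camera coordinates R X + t. Camera axes: x right, y down, z forward; pixel columns grow to the right and rows downward; lengths in m; the calibration is good to about 2 mm. A picture is of the moment at which its call begins. There is no depth.
- sign_off(): hands the job in, once; it reports no verdict.
The state is a dict: "t": time; "q": joint angles; "qd": joint speeds; "tau": joint torques, N m; "tcp_pos": TCP position; "tool_rot": TCP orientation; "force": force on the tool from outside, world axes, zero at the start; "ft_torque": the same for the moment, N m; "finger_gap": opening from 0.0 (shut) to 1.0 (fully open).
Only numpy, scipy, OpenCV 4.12 (cv2) and the standard library are available. Lean on these libraries where they do the work, as an engineer would, in place of code of your own. Each camera call takes 0.05 s, during which the arm holds its last target. There are 200 camera calls.

TASK

Get the parcel ready for weighing. First tip the tall carton over the scale's edge that its base butts against, so that it lies flat on the parcel scale with its open side up; then slide the red hand stamp along its keyhole slot to the wide end, lift it free, and stand it upright inside the carton. Leave the blue stamp and the other desk things where they are.

Things in the scene. Friction and masses are not known exactly. Their poses are not given: they have to be found in the camera images.
- carton: Brown carton, 5 mm walls, 0.35 kg, standing on its end: 100 mm deep (own x), 130 wide (y), 180 tall (z). Its -x side is fully open, the others closed. Origin: centre of its underside as it stands. Its closed +x side faces the scale, base 1 to 8 mm from the scale's edge. Tipped, it lies 100 mm high with own x pointing down, open side up, z level, overhanging the scale's edge a little (fine).
- carton_mid (a point): Middle of the carton, 90 mm from its origin along own z; 50 mm above the scale's platform once the carton lies.
- carton_rim (a point): Middle of the front rim of the standing carton's top panel (own x -50, z 178 mm): the place to push, level, along the carton's own +x. It rises to about 215 mm above the desk as the carton tips over the scale's edge; past about 30 degrees of tilt the carton falls on by itself. The carton is too wide to grasp across.
- scale: Flat parcel scale fixed to the desk: black rubber platform on aluminium, 220 mm (own x) by 200 mm (own y), 16 mm high, with a small grey display at its -y side. Origin: centre of its underside, on the desk. The carton starts at its -x edge (own x = -110 mm) and is to be tipped towards +x.
- rack: Blue stamp rack fixed to the desk: level plate 150 mm (own x) by 190 (y), 6 mm thick, top 90 mm above the desk, on corner posts. Origin: centre of its underside, on the desk. Two keyhole slots along x, at y = +47.5 and -47.5 mm: the narrow part, 16 mm wide, runs from x = +46 to -9 mm and opens into a 52 mm square wide end centred at x = -35 mm. One stamp hangs in each narrow part.
- red_stamp: Hand stamp, 100 mm tall, 0.14 kg: round wooden foot 40 mm across, 22 high; neck 10 across; red cylindrical knob 34 across, 60 to 100 mm up. Origin: centre of the foot's underside, z up. Hangs in either slot, knob resting on the plate, origin 30 mm above the desk. The foot passes only the wide end (the stamp drops through there if let go). Grasp the knob from above.
- blue_stamp: The same stamp with a blue knob, hanging in the other slot; to be left hanging.
- stapler: Black stapler, 150 x 36 x 56 mm, origin at the centre of its underside; leave alone.
- tape_dispenser: Grey tape dispenser, 60 x 150 x 86 mm, origin at the centre of its underside; leave alone.
- mug: White mug, 80 mm across, 90 mm tall, origin at the centre of its underside; leave alone.
Things that resemble listed ones, but are neither listed nor needed, are in the scene too. Of the things that look like the carton, take the one that is farthest to the robot's right at the start.

How it is judged:
By the outcome, as a careful person would: the job done as asked, in the order asked, and still so for the second after the job is handed in, with the robot touching nothing.
It also fails if it takes over 69 s, if anything falls off the work surface, if the arm or the gripper's body presses on something with over 40 N, if the wrist force passes 120 N, or if a joint passes its speed limit or range.

## Working session

There is one attempt and no reset: what is moved stays moved. The work goes in short steps, Python scripts to look and compute and a tool call to move; the robot and the scene stay as the last step left them, time stands still between calls to the robot, and variables do not carry over. Pictures are saved under pics/ and viewed, about 8 in all and at most 12, crops included, and the job is handed in when it is done.

Besides the shell and the picture viewer there is one more tool, called after "Request:" as a command line: name --pt "numbers of a row" for each row, then --argument value for the rest. servo_tool: Moves the arm, as the interface text tells. Its arguments: {"type":"object","properties":{"targets":{"type":"array","items":{"type":"array","items":{"type":"number"}}},"gripper":{"type":"number"},"newtons":{"type":"number"}},"required":["targets"]}

```bash
mkdir -p pics; ls; python3 - <<'E'
from station import *
import cv2,numpy as np,pickle
d={}
for n in("side","top"):
    s=snapshot(n); d[n]=s
    cv2.imwrite(f"pics/{n}0.png",cv2.resize(s["color"][:,:,::-1],(800,500),interpolation=cv2.INTER_CUBIC))
    print(n,s["vfov"],s["cx"],s["cy"],np.round(s["R"],3).tolist(),np.round(s["t"],3))
pickle.dump(d,open("d0.pkl","wb"))
s=sense();print(s)
E
```

```text
pics
side 53.8443054816169 322.47478015558283 196.68909842973667 [[-0.826, -0.563, 0.02], [-0.287, 0.391, -0.874], [0.484, -0.728, -0.485]] [0.472 0.222 0.684]
top 55.9079337985533 326.1339286464432 197.59982624913636 [[0.005, -1.0, 0.001], [-0.996, -0.005, -0.092], [0.092, -0.001, -0.996]] [0.064 0.531 0.93 ]
{'t': 0.1, 'q': array([-1.51847597e+00,  5.28387527e-01,  1.43380415e+00,  2.91415206e-05,
        1.18143122e+00, -1.78547300e-01]), 'qd': array([ 2.92747914e-04, -1.61906079e-03, -1.87145244e-03, -8.70032504e-04,
        2.23270872e-05, -2.39403394e-04]), 'tau': array([-8.98944654e-05, -4.43305027e+01, -1.78586715e+01, -3.44794498e-04,
        3.92032831e-03,  2.07658552e-06]), 'tcp_pos': array([ 0.14298626, -0.60773876,  0.23041316]), 'tool_rot': array([ 7.83839964e-01, -6.20962060e-01, -6.60988169e-04, -7.70551639e-04]), 'force': array([-0.48974522, -0.50094862,  0.23982686]), 'ft_torque': array([-0.00521548,  0.044544  ,  0.01243892]), 'finger_gap': 1.0011218918839622}
```

View pics/top0.png

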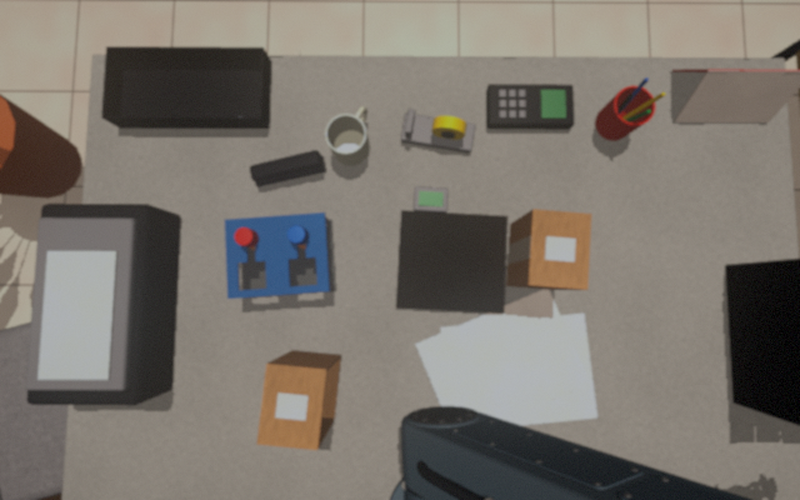

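View pics/side0.png

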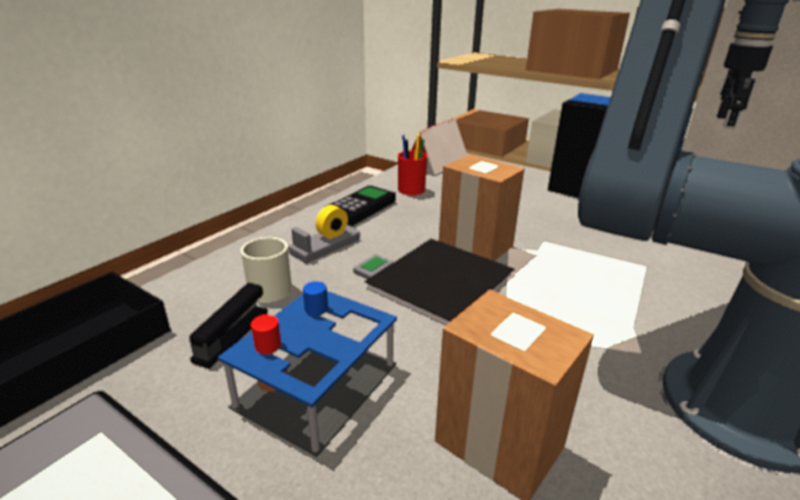

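The top view shows the target carton's top at about (560,250), beside the black platform at (452,260). The red stamp is at (244,236) and the rack at (278,255). The decoy carton is at (298,405). Next I'll work out positions.

```bash
cat > h.py <<'E'
import numpy as np,cv2
from scipy.spatial.transform import Rotation as Rot
def ray(s,u,v,z):
    f=200/np.tan(np.radians(s["vfov"]/2)); R=np.array(s["R"]);t=np.array(s["t"])
    c=-R.T@t; d=R.T@np.array([(u-s["cx"])/f,(v-s["cy"])/f,1]); return c+d*(z-c[2])/d[2]
def proj(s,X):
    f=200/np.tan(np.radians(s["vfov"]/2)); p=np.array(s["R"])@np.array(X)+s["t"]; return np.array([s["cx"]+f*p[0]/p[2],s["cy"]+f*p[1]/p[2]])
def totool(st,dworld): # world vector (m) -> tool mm
    return np.round(Rot.from_quat(st["tool_rot"]).inv().apply(np.array(dworld)*1000),1)
E
python3 - <<'E'
from h import *
import pickle
d=pickle.load(open("d0.pkl","rb"));s=d["top"]
def q(n,pts,z):
    P=np.array([ray(s,u/1.25,v/1.25,z) for u,v in pts]);print(n,np.round(P[:,:2],4).tolist(),"mean",P.mean(0).round(4))
    if len(P)==4:print("  ang",[np.degrees(np.arctan2(*(P[(i+1)%4]-P[i])[[1,0]])).round(1) for i in range(4)],[np.linalg.norm(P[(i+1)%4]-P[i]).round(3) for i in range(4)])
q("scale",[(401,211),(507,216),(505,312),(397,306)],.016)
q("carton",[(533,210),(591,212),(588,290),(529,286)],.18)
q("rack",[(225,218),(326,212),(329,292),(228,298)],.09)
q("red",[(244,236)],.13);q("blue",[(297,234)],.13)
from h import *
f=s["color"]
a=cv2.resize(f[155:260,305:485][:,:,::-1],(720,420),interpolation=cv2.INTER_CUBIC)
cv2.imwrite("pics/c1.png",a)
cv2.imwrite("pics/c2.png",cv2.resize(f[160:250,170:275][:,:,::-1],(630,540),interpolation=cv2.INTER_CUBIC))
E
```

```text
scale [[0.6056, 0.0805], [0.5963, -0.1375], [0.4005, -0.1306], [0.4115, 0.0874]] mean [ 0.5035 -0.025   0.016 ]
  ang [np.float64(-92.5), np.float64(178.0), np.float64(87.1), np.float64(-2.0)] [np.float64(0.218), np.float64(0.196), np.float64(0.218), np.float64(0.194)]
carton [[0.5806, -0.147], [0.5777, -0.246], [0.4451, -0.2368], [0.4513, -0.1378]] mean [ 0.5137 -0.1919  0.18  ]
  ang [np.float64(-91.7), np.float64(176.1), np.float64(86.4), np.float64(-4.1)] [np.float64(0.099), np.float64(0.133), np.float64(0.099), np.float64(0.13)]
rack [[0.578, 0.413], [0.5905, 0.2218], [0.4393, 0.2131], [0.4273, 0.4013]] mean [0.5088 0.3123 0.09  ]
  ang [np.float64(-86.3), np.float64(-176.7), np.float64(93.7), np.float64(4.4)] [np.float64(0.192), np.float64(0.151), np.float64(0.189), np.float64(0.151)]
red [[0.5393, 0.3618]] mean [0.5393 0.3618 0.13  ]
blue [[0.5434, 0.2663]] mean [0.5434 0.2663 0.13  ]
```

View pics/c1.png

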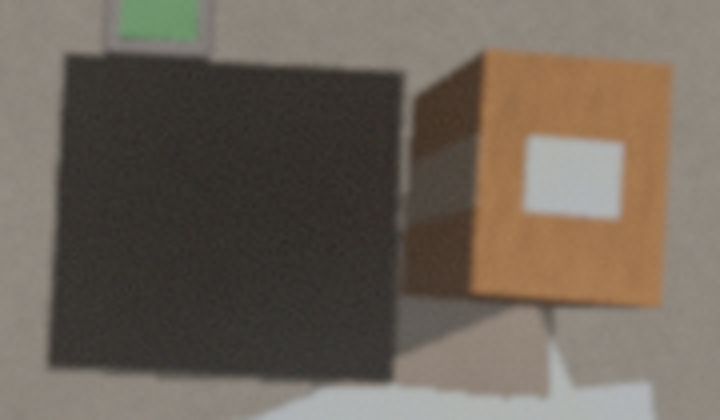

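View pics/c2.png

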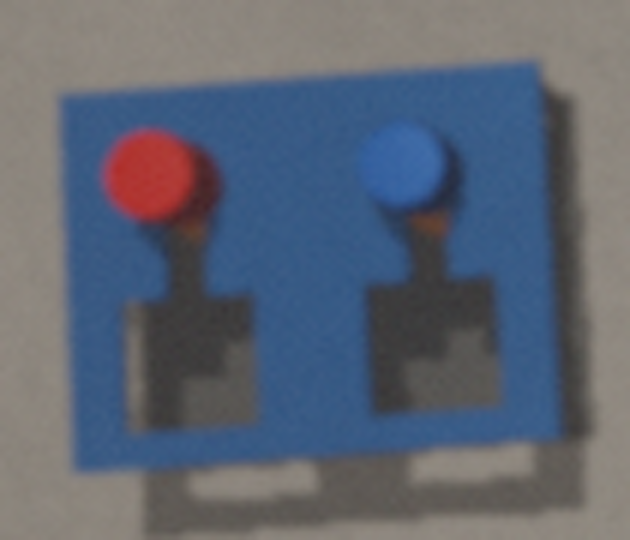

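Carton centre ≈ (0.514, −0.192) with own x at about 87°, scale centre (0.5035, −0.025), rack at +4°, and the red knob at (0.539, 0.362). The crops agree with these numbers. I'll move behind the carton with the jaws perpendicular to the push.

Request:
servo_tool --pt "-108 -213 0 0 0 -37" --pt "-216 -426 0 0 0 -74" --pt "-216 -426 0 0 0 -74" --pt "-216 -426 0 0 0 -74" --pt "-216 -426 0 0 0 -74" --pt "-216 -426 0 0 0 -74" --pt "-216 -426 0 0 0 -74" --pt "-216 -426 0 0 0 -74" --pt "-216 -426 0 0 0 -74" --pt "-216 -426 0 0 0 -74" --gripper 50

```text
t: 1.35
tcp_pos: [0.5077, -0.3007, 0.2309]
tool_rot: [1.0, -0.024, -0.001, -0.0]
force: [-0.7, -0.6, -0.2]
finger_gap: 0.587
```

Request:
servo_tool --pt "0 0 40 0 0 0" --pt "0 0 75 0 0 0" --pt "0 0 75 0 0 0" --pt "0 0 75 0 0 0"

```text
t: 1.85
tcp_pos: [0.5083, -0.3021, 0.1573]
tool_rot: [1.0, -0.025, 0.001, 0.001]
force: [-0.4, 0.0, 0.7]
finger_gap: 0.588
```

Request:
servo_tool --pt "0 -12 0 0 0 0" --pt "0 -24 0 0 0 0" --pt "0 -34 0 0 0 0" --pt "0 -42 0 0 0 0" --pt "0 -50 0 0 0 0" --pt "0 -58 0 0 0 0" --pt "0 -66 -2 0 0 0" --pt "0 -74 -4 0 0 0"

```text
t: 2.85
tcp_pos: [0.5119, -0.2263, 0.1604]
tool_rot: [1.0, -0.024, -0.0, -0.0]
force: [0.6, -0.7, 1.2]
finger_gap: 0.586
```

```bash
python3 - <<'E'
from station import *
import cv2
s=snapshot("side");cv2.imwrite("pics/side1.png",cv2.resize(s["color"][60:300,200:520][:,:,::-1],(800,600),interpolation=cv2.INTER_CUBIC))
E
```

```text
(no output)
```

View pics/side1.png

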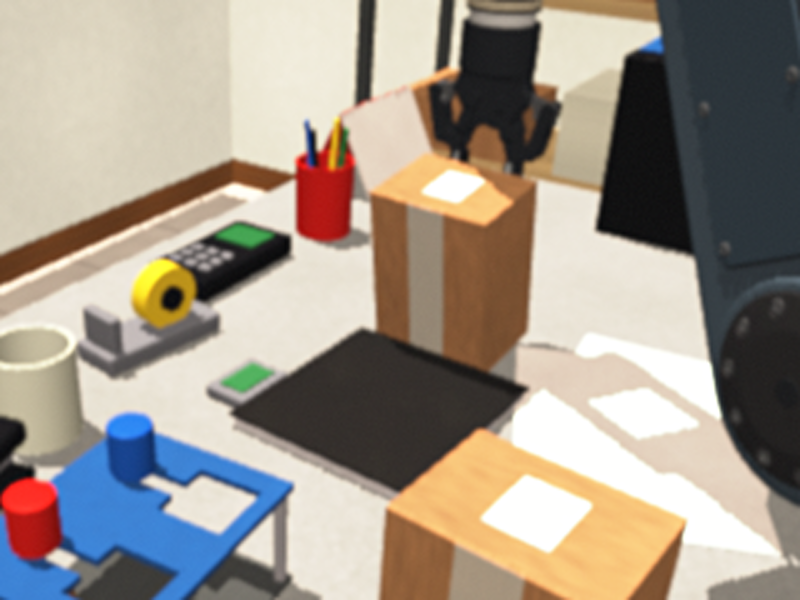

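The carton's lower edge is now at the scale and it is beginning to tip. I'll keep pushing and rise along with the rim.

Request:
servo_tool --pt "0 -8 -2 0 0 0" --pt "0 -16 -4 0 0 0" --pt "0 -24 -6 0 0 0" --pt "0 -32 -8 0 0 0" --pt "0 -40 -10 0 0 0" --pt "0 -48 -12 0 0 0" --pt "0 -56 -14 0 0 0" --pt "0 -62 -15 0 0 0" --pt "0 -68 -15 0 0 0"

```text
t: 4.03
tcp_pos: [0.5153, -0.1585, 0.1754]
tool_rot: [1.0, -0.024, 0.0, 0.0]
force: [0.8, -0.7, 0.1]
finger_gap: 0.586
```

Request:
servo_tool --pt "0 -5 0 0 0 0" --pt "0 -10 0 0 0 0" --pt "0 -15 0 0 0 0" --pt "0 -20 0 0 0 0" --pt "0 -25 0 0 0 0" --pt "0 -30 0 0 0 0" --pt "0 -30 0 0 0 0" --pt "0 -30 0 0 0 0"

```text
t: 5.03
tcp_pos: [0.5167, -0.1289, 0.1754]
tool_rot: [1.0, -0.024, 0.0, 0.0]
force: [0.0, 0.2, 0.4]
finger_gap: 0.585
```

```bash
python3 - <<'E'
from station import *
import cv2
s=snapshot("side");cv2.imwrite("pics/side2.png",cv2.resize(s["color"][60:300,200:520][:,:,::-1],(640,480),interpolation=cv2.INTER_CUBIC))
E
```

```text
(no output)
```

View pics/side2.png

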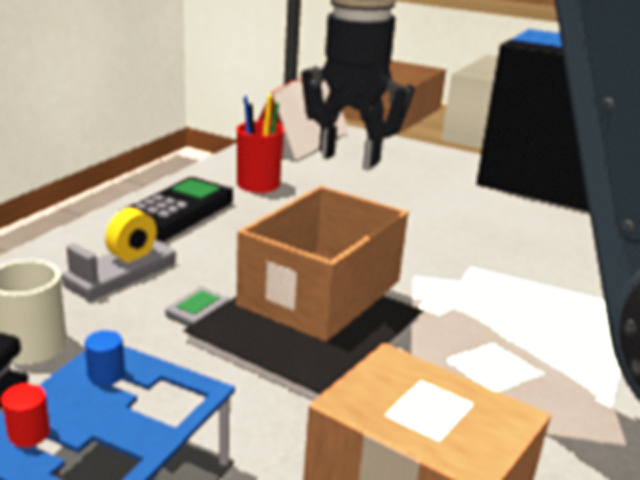

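The carton now lies on the scale with its open side up. Next I go to the red stamp.

Request:
servo_tool --pt "0 0 -40 0 0 0" --pt "-1 -60 -75 0 0 -2" --pt "-1 -491 -75 0 0 -6.75" --pt "-1 -491 -75 0 0 -6.75" --pt "-1 -491 -75 0 0 -6.75" --pt "-1 -491 -75 0 0 -6.75" --pt "-1 -491 -75 0 0 -6.75" --pt "-1 -491 -75 0 0 -6.75" --pt "-1 -491 -75 0 0 -6.75" --pt "-1 -491 -75 0 0 -6.75" --gripper 62

```text
t: 6.32
tcp_pos: [0.5389, 0.3659, 0.25]
tool_rot: [0.999, 0.037, 0.0, -0.001]
force: [1.0, -0.7, 0.3]
finger_gap: 0.728
```

Request:
servo_tool --pt "0 0 0 0 0 0" --pt "0 0 0 0 0 0" --pt "0 0 0 0 0 0"

```text
t: 6.7
tcp_pos: [0.5398, 0.36, 0.2505]
tool_rot: [0.999, 0.034, -0.0, 0.0]
force: [-0.1, 1.2, -0.0]
finger_gap: 0.723
```

```bash
python3 - <<'E'
from station import *
from h import *
s=snapshot("wrist");im=s["color"][:,:,::-1].copy()
for n,p in dict(red=[.5393,.3618,.13],blue=[.5434,.2663,.13],wide=[.4706,.3573,.09],c1=[.578,.413,.09],c3=[.4393,.2131,.09],c4=[.4273,.4013,.09]).items():
    u=proj(s,p);print(n,u.round(0));cv2.drawMarker(im,tuple(int(a) for a in u),(0,255,0),0,8,1)
cv2.imwrite("pics/w1.png",cv2.resize(im,(800,500),interpolation=cv2.INTER_CUBIC))
E
```

```text
red [311. 190.]
blue [308. 297.]
wide [235. 180.]
c1 [359. 125.]
c3 [204. 316.]
c4 [186. 127.]
```

View pics/w1.png

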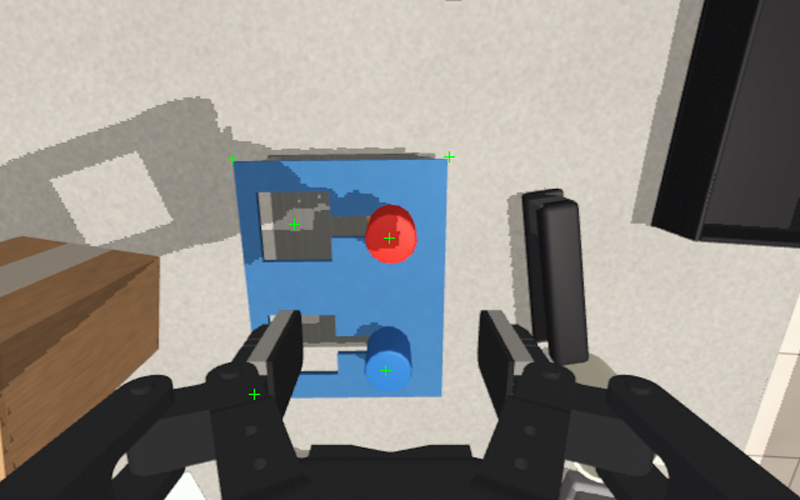

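Projected marks match the picture to within about 2 mm (red knob at (391,238), wide end at (295,226)). I'll descend and grasp.

Request:
servo_tool --pt "0 -2 50 0 0 0" --pt "0 -2 100 0 0 0" --pt "0 -2 130 0 0 0" --pt "0 -2 153 0 0 0" --pt "0 -2 153 0 0 0" --pt "0 -2 153 0 0 0"

```text
t: 7.5
tcp_pos: [0.5402, 0.3636, 0.0984]
tool_rot: [0.999, 0.034, 0.001, -0.0]
force: [-0.2, 0.5, 0.4]
finger_gap: 0.723
```

Request:
servo_tool --pt "0 0 0 0 0 0" --pt "0 0 0 0 0 0" --pt "0 0 0 0 0 0" --pt "0 0 0 0 0 0" --pt "0 0 0 0 0 0" --pt "0 0 0 0 0 0" --gripper 20 --newtons 40

```text
t: 8.25
tcp_pos: [0.5401, 0.364, 0.0989]
tool_rot: [0.999, 0.035, 0.001, -0.0]
force: [-1.2, -0.8, 5.8]
finger_gap: 0.388
```

Request:
servo_tool --pt "0 0 -2 0 0 0" --pt "0 0 -4 0 0 0" --pt "0 0 -4 0 0 0"

```text
t: 8.62
tcp_pos: [0.539, 0.3636, 0.1011]
tool_rot: [0.999, 0.035, -0.0, 0.0]
force: [0.1, 0.4, -1.7]
finger_gap: 0.385
```

Request:
servo_tool --pt "-8 0 0 0 0 0" --pt "-18 0 0 0 0 0" --pt "-28 0 0 0 0 0" --pt "-38 0 0 0 0 0" --pt "-48 0 0 0 0 0" --pt "-58 0 0 0 0 0" --pt "-65 0 0 0 0 0" --pt "-69 0 0 0 0 0" --pt "-69 0 0 0 0 0" --pt "-69 0 0 0 0 0"

```text
t: 9.88
tcp_pos: [0.4709, 0.3589, 0.1014]
tool_rot: [0.999, 0.035, 0.0, -0.0]
force: [0.4, 0.9, -1.8]
finger_gap: 0.391
```

```bash
python3 - <<'E'
from station import *
from h import *
print(sense()["force"],sense()["tcp_pos"],sense()["finger_gap"])
s=snapshot("top");t=snapshot("wrist");sd=snapshot("side")
a=cv2.resize(s["color"][150:270,170:330],(640,480),interpolation=cv2.INTER_CUBIC)[:,:,::-1]
cv2.imwrite("pics/top3.png",a)
b=cv2.resize(t["color"],(640,400))[:,:,::-1]
cv2.imwrite("pics/mix3.png",cv2.resize(np.vstack([a[:,:],b]),(0,0),fx=.68,fy=.68))
cv2.imwrite("pics/side3.png",sd["color"][:,:,::-1])
E
```

```text
[ 0.43620956  0.9181704  -1.82578263] [0.47093294 0.35893404 0.10138889] 0.390552873047043
```

View pics/mix3.png

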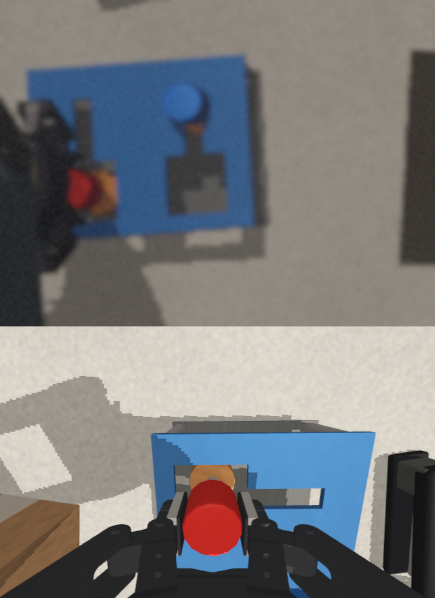

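The stamp hangs free in the gripper (weight about 1.8 N), with the foot centred under the wide end at (213,478). I'll lift it and watch the force.

Request:
servo_tool --pt "0 1 -8 0 0 0" --pt "0 1 -16 0 0 0" --pt "0 1 -24 0 0 0" --pt "0 1 -32 0 0 0" --pt "0 1 -38 0 0 0" --pt "0 1 -44 0 0 0"

```text
t: 10.78
tcp_pos: [0.4705, 0.3578, 0.1458]
tool_rot: [0.999, 0.035, 0.0, 0.0]
force: [-0.0, -0.5, -2.0]
finger_gap: 0.386
```

Request:
servo_tool --pt "0 0 -40 0 0 0" --pt "0 0 -80 0 0 0" --pt "0 0 -110 0 0 0" --pt "0 0 -110 0 0 0" --pt "0 0 -110 0 0 0"

```text
t: 11.4
tcp_pos: [0.4696, 0.3573, 0.2542]
tool_rot: [0.999, 0.035, -0.001, 0.0]
force: [0.4, 0.2, -2.0]
finger_gap: 0.382
```

```bash
python3 - <<'E'
from station import *
from h import *
import pickle
s=snapshot("top");sd=snapshot("side");pickle.dump(dict(top=s,side=sd),open("d1.pkl","wb"))
a=cv2.resize(s["color"][150:262,290:440],(600,448),interpolation=cv2.INTER_CUBIC)[:,:,::-1]
cv2.imwrite("pics/top4.png",a)
E
```

```text
(no output)
```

View pics/top4.png

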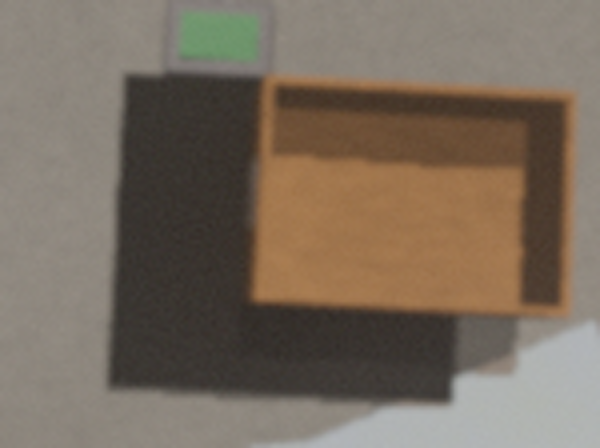

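```bash
python3 - <<'E'
from h import *
import pickle
s=pickle.load(open("d1.pkl","rb"))["top"]
P=np.array([ray(s,290+u/4,150+v/4,.116) for u,v in [(266,75),(576,93),(570,316),(251,302)]])
c=P.mean(0);print(P.round(4)[:,:2].tolist(),c.round(4),[np.linalg.norm(P[(i+1)%4]-P[i]).round(3) for i in range(4)])
E
```

```text
[[0.5892, -0.0032], [0.5796, -0.1816], [0.4516, -0.1754], [0.4587, 0.0057]] [ 0.5198 -0.0886  0.116 ] [np.float64(0.179), np.float64(0.128), np.float64(0.181), np.float64(0.131)]
```

Carton centre is (0.520, −0.089), lying on the platform with about 40 mm overhang. I'll carry the stamp over it.

Request:
servo_tool --pt "1 30 0 0 0 1" --pt "5 90 0 0 0 2" --pt "7 150 0 0 0 3" --pt "10 210 0 0 0 4" --pt "12 270 0 0 0 5" --pt "15 330 0 0 0 6" --pt "18 390 0 0 0 7" --pt "20 425 0 0 0 7" --pt "20 440 0 0 0 7" --pt "20 440 0 0 0 7"

```text
t: 12.75
tcp_pos: [0.5204, -0.0797, 0.2544]
tool_rot: [1.0, -0.027, -0.001, -0.001]
force: [-0.1, 0.4, -1.2]
finger_gap: 0.385
```

Request:
servo_tool --pt "0 0 0 0 0 0" --pt "0 0 20 0 0 0" --pt "0 0 50 0 0 0" --pt "0 0 80 0 0 0" --pt "0 0 110 0 0 0" --pt "0 0 135 0 0 0" --pt "0 0 145 0 0 0" --pt "0 0 145 0 0 0"

```text
t: 13.75
tcp_pos: [0.5208, -0.0788, 0.1101]
tool_rot: [1.0, -0.026, -0.0, -0.0]
force: [0.5, -0.3, -1.0]
finger_gap: 0.385
```

Request:
servo_tool --pt "0 0 6 0 0 0" --pt "0 0 11 0 0 0" --pt "0 0 15 0 0 0" --pt "0 0 17 0 0 0" --pt "0 0 17 0 0 0"

```text
t: 14.38
tcp_pos: [0.5209, -0.0798, 0.0932]
tool_rot: [1.0, -0.026, -0.0, -0.0]
force: [0.9, -0.6, -1.3]
finger_gap: 0.39
```

Request:
servo_tool --pt "0 0 1 0 0 0" --pt "0 0 2 0 0 0"

```text
t: 14.62
tcp_pos: [0.521, -0.0798, 0.0914]
tool_rot: [1.0, -0.026, 0.0, 0.0]
force: [-0.3, -0.1, -1.0]
finger_gap: 0.386
```

Request:
servo_tool --pt "0 0 1 0 0 0" --pt "0 0 2 0 0 0" --pt "0 0 2 0 0 0"

```text
t: 15.0
tcp_pos: [0.5209, -0.0798, 0.0899]
tool_rot: [1.0, -0.026, 0.0, 0.0]
force: [-1.4, 0.1, 4.6]
finger_gap: 0.384
```

Contact: the foot is standing on the carton's floor. I'll release, wait, then rise.

Request:
servo_tool --pt "0 0 0 0 0 0" --pt "0 0 0 0 0 0" --pt "0 0 0 0 0 0" --pt "0 0 0 0 0 0" --gripper 52

```text
t: 15.5
tcp_pos: [0.5209, -0.0797, 0.0892]
tool_rot: [1.0, -0.026, -0.0, -0.0]
force: [0.2, 0.5, 0.3]
finger_gap: 0.613
```

Request:
servo_tool --pt "0 0 -8 0 0 0" --pt "0 0 -20 0 0 0" --pt "0 0 -40 0 0 0" --pt "0 0 -80 0 0 0" --pt "0 0 -130 0 0 0" --pt "0 60 -170 0 0 0" --pt "0 120 -170 0 0 0" --pt "0 180 -170 0 0 0" --pt "0 220 -170 0 0 0" --pt "0 220 -170 0 0 0"

```text
t: 16.75
tcp_pos: [0.509, -0.303, 0.2602]
tool_rot: [1.0, -0.029, 0.001, 0.001]
force: [-0.7, -0.3, -0.1]
finger_gap: 0.607
```

```bash
python3 - <<'E'
from station import *
from h import *
print(sense()["force"],sense()["tcp_pos"])
s=snapshot("top");sd=snapshot("side")
a=cv2.resize(s["color"][20:300,130:490],(720,560),interpolation=cv2.INTER_CUBIC)[:,:,::-1]
b=cv2.resize(sd["color"][80:300,130:490],(720,440),interpolation=cv2.INTER_CUBIC)[:,:,::-1]
cv2.imwrite("pics/end.png",cv2.resize(np.vstack([a,b]),(0,0),fx=.6,fy=.6))
E
```

```text
[-0.72239762 -0.28854808 -0.09950075] [ 0.50903689 -0.3030153   0.26020971]
```

View pics/end.png

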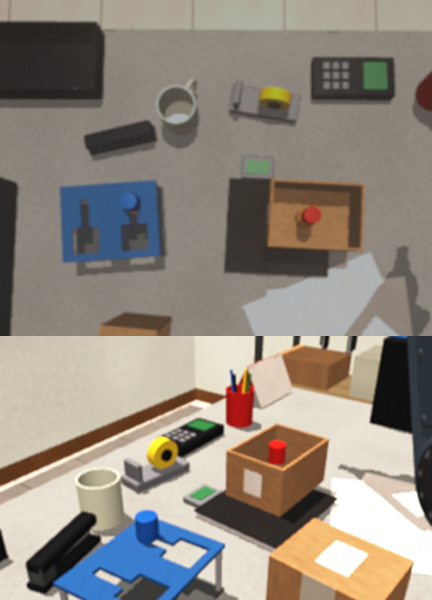

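The red stamp stands upright in the carton at (312,215), the blue one still hangs at (129,201), and nothing else has moved. I'll hand in.

```bash
python3 -c "
from station import *
print(sign_off())"
```

```text
the job is handed in; nothing more can be done
None
```

The job is done and handed in at about 17 s of the 69 s allowed. I tipped the rightmost carton over the scale's edge by pushing its rim. It now lies flat on the scale, open side up. I then slid the red stamp to the wide end of its slot, lifted it free and stood it in the carton.

- **Final pictures:** The top and side views show the red stamp upright inside the carton. The blue stamp is still hanging, and the stapler, tape dispenser and mug look unmoved. The gripper is clear of everything.
- **Forces:** The highest reading at the end of any move was about 6 N; peaks within a move weren't logged.
- **Overhang:** The carton hangs about 40 mm over the scale's edge, with its centre about 45 mm inside the edge.
- **Checks:** None of the checks failed or disagreed.

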